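Nudge the slide carrier until it drops over the studs of its dock

TASK

The aluminium slide carrier was set down crooked: it rides on the tips of its dock's three studs, with a pill jar left standing on it. First stand the jar upright on the round green coaster; then, without lifting the carrier, nudge it along until its holes drop over the studs and it lies flat and fully home on the dock inside the yellow corner marks. Do not tip the jar, and leave the timer, the tape roll, the blue stain bottle and the small amber oil bottle close behind the dock where they are.

Things in the scene. Friction and masses are not known exactly. Their poses are not given: they have to be found in the camera images.
- dock: Fixed black base, 160 (x) x 200 (y) x 10 mm high; origin: centre of its underside, on the bench; its -x side faces roughly to the robot. Yellow marks on it lie 2.5 mm outside the corners of the seated carrier. On it three steel studs, 12 mm in diameter, 10 mm tall (tops 20 mm above the bench), the upper 5 mm tapering to a flat tip 6 mm across, at (-45, 52), (-45, -52), (28, 0) mm.
- carrier: Loose aluminium plate, 140 (x) x 170 (y) x 10 mm, 0.3 to 0.5 kg, too wide to grasp; blue bar by its -x edge. Origin: centre of its underside. Starts level on the stud tips (underside 20 mm above the bench), 20 to 32 mm to the dock's -x side, up to 22 mm off in y, turned up to 0.12 rad. Seated: origin over the dock's, axes equal, underside 10 mm above the bench, 2 mm play.
- stud_a (a point): Top centre of the stud at (-45, +52) mm of the dock, 20 mm above the bench.
- stud_b (a point): Top centre of the stud at (-45, -52) mm of the dock.
- stud_c (a point): Top centre of the stud at (+28, 0) mm of the dock.
- hole_a (a point): Centre, on the carrier's underside, of the round through hole, 16 mm in diameter, at (-45, 52) mm, that belongs over stud_a. The carrier slides on the stud tips when its edge is pushed; the tapers draw it in once all holes are within about 4 mm; it may drop one corner at a time.
- hole_b (a point): Centre, on the carrier's underside, of the slot, 16 (x) x 24 (y) mm, at (-45, -52) mm, that belongs over stud_b.
- hole_c (a point): Centre, on the carrier's underside, of the 22 mm round hole at (28, 0) mm that belongs over stud_c.
- pill_jar: Loose closed white jar, 42 mm in diameter, 55 mm tall, about 0.06 kg, standing on the carrier (its foot 30 mm above the bench). Origin: centre of its underside, z up.
- pad: Fixed round green coaster, 96 mm in diameter, 4 mm thick, on the bench to the right of the dock. Origin: centre of its underside. The jar is to stand on it.
- timer: Loose white kitchen timer with a red pointer, about 47 x 62 x 66 mm high, on the bench to the right of the dock; a bystander. Origin: centre of its underside.
- tape_roll: Loose roll of tan tape lying flat, 104 mm across, 25 mm high, beyond and right of the dock; a bystander. Origin: centre of its underside.
- stain_blue: Loose blue dropper bottle with a red teat, 39 mm in diameter, 116 mm tall, beyond and right of the coaster and timer; a bystander, easily tipped. Origin: centre of its underside.
- oil_bottle: Loose small amber dropper bottle with a red teat, 29 mm in diameter, 77 mm tall, standing on the bench close behind the dock's +x side (100 mm from its centre in x, 3 to 9 mm clear of its edge, -30 to 60 mm in y); a bystander, easily tipped. Origin: centre of its underside.
There are look-alikes about, which are no part of the job. What is shaped like the pill_jar but purple is not meant.

How it is judged (in metres and radians):
On the way, in this order (a step that is already met when the one before it is completed fails the run):
1. the jar stands released on the green coaster while the carrier still rides on the stud tips (horizontal distance between pill_jar and pad below 0.03 m and z of pill_jar in the frame of pad between 0.001 and 0.009 m and angle between pill_jar's own z axis and vertical below 0.12 rad and linear speed of pill_jar below 0.03 m/s and contact force between the fingers and pill_jar below 0.05 N and z of carrier in the frame of dock above 0.0145 m), for 0.2 s.
2. the carrier has dropped over all three studs and lies flat on the dock (z of carrier in the frame of dock between 0.007 and 0.0125 m and angle between carrier's own z axis and vertical below 0.025 rad and horizontal distance between hole_a and stud_a below 0.004 m and horizontal distance between hole_c and stud_c below 0.007 m and angle between the x axis of carrier and the x axis of dock, either way round below 0.05 rad and linear speed of carrier below 0.02 m/s and contact force between the fingers and carrier below 0.05 N), for 0.2 s.
At the end, for the whole second after the job is handed in: Jar upright (0.12 rad) on the coaster, centres within 30 mm; carrier flat on the dock: underside under 12.5 mm above the bench, tilt under 0.025 rad, round hole within 4 mm of its stud, large hole within 7 mm, turned under 0.05 rad; both at rest and released (all of step 2 and horizontal distance between pill_jar and pad below 0.03 m and z of pill_jar in the frame of pad between 0.001 and 0.009 m and angle between pill_jar's own z axis and vertical below 0.12 rad and linear speed of pill_jar below 0.03 m/s and contact force between the fingers and pill_jar below 0.05 N); the robot touches nothing.
It fails at once if the carrier is lifted (its centre more than 14 mm above its start height) (z of carrier in the frame of dock above 0.034 m).
It fails at once if the jar is tipped beyond 0.6 rad (angle between pill_jar's own z axis and vertical above 0.6 rad).
It fails at once if the timer, tape roll, blue stain bottle or oil bottle is knocked more than 25 mm away or the bottles tipped (distance of any of timer, tape_roll, stain_blue, oil_bottle from where it was at the start of the episode above 0.025 m or angle between any of stain_blue, oil_bottle's own z axis and vertical above 0.6 rad).
It also fails if it takes over 72 s, if anything falls off the work surface, if the arm or the gripper's body presses on something with over 40 N, if the wrist force passes 120 N, or if a joint passes its speed limit or range.

ROBOT

A 6-joint arm with a two-finger parallel gripper is mounted at the origin on a cart in front of the work surface, level with it; the furniture and walls round the work are solid. World frame = base frame: x ahead of the robot, y to its left, z up, the work surface at z = 0. Lengths are in m, angles in degrees, forces in N, time in s.
With the tool pointing down it reaches from about 0.375 to 0.9 m from the base axis. Payload 3.1 kg.
Tool frame: the origin (TCP) lies at the very end of the fingers, on their centre line; the grasp point (between the pads) lies 19 mm behind it (bot.hold_point_z is the z of the grasp point in the tool frame, in m); z points along the fingers, y is the line along which they close (so a half turn about z gives the same grasp; the last joint's range is limited). The gripper opens to 87 mm and grips with 3 to 60 N. Pads are 19 mm wide; open, the fingers measure 117 mm over their backs; the gripper's body (75 mm by 190 mm) begins 51 mm behind the grasp point.
Start: joints at [-82.706, 30.224, 82.088, -0, 67.689, -10.227], TCP at [0.188, -0.596, 0.223] pointing down, gripper open.
Joint ranges: [-176.69, 176.69], [-43.24, 126.21], [12.49, 139.97], [-82, 262], [0, 151.66], [-163.58, 163.58]. Speed limits (degrees/s): [159.86, 159.86, 180, 180, 180, 180].

INTERFACE

Orientations are given as a 3x3 rotation matrix whose columns are the frame's x, y, z axes.
In Python, from rig import bot, capture, camera_model gives the robot as it stands.
- The arm moves only by the tool apply_moves, never from a script. Its argument "plan" is text: rows parted by semicolons, each of 6 numbers parted by spaces: the shift along the tool's x, y, z in units of 0.05 m (1.0 is 0.05 m), then the turn, a rotation vector about the tool's x, y, z in units of 360 degrees (1.0 is 360 degrees). In form: dx dy dz ax ay az; .... A call has 1 to 10 rows; each row shifts and turns the commanded pose from where the row before left it, along the tool's axes as they then stand; what a row does not reach is not made up. A row lasts 1/12 s, in which the tool goes at most 41.7 mm and 7.16 degrees, less where a joint would pass 70% of its speed; a pose out of reach is approached as far as the arm can. A call with a number of a shift or a turn outside -1 to 1 is refused whole. A call with a gripper value outside its range is refused whole. "gripper" is the gripper command: -1 is shut, 1 is fully open, values between are in proportion, set as the call begins (left out, the last holds). The fingers move at their own pace and stop on an object; the grip force is fixed at half the most. Time passes only in rows, so rows that do not move let the fingers close. It gives the time, the measured TCP pose, the force, the opening and the grip force at its end, in the units of the state.
- bot.read_state(): the state, without advancing time (a new reading comes with each control period).
- capture(name): name is "side" or "top"; returns the picture (400x640x3 uint8, red, green, blue); there is no depth.
- camera_model(name): a dict with "vertical_fov" (degrees; the focal length in pixels is half the picture's height over the tangent of half this angle, whatever the lens; pixels are square), "cx", "cy" (the principal point, pixels), "dist" ([k1, k2, p1, p2, k3] as OpenCV has them; the pictures are not rectified), "position" and "rotation" of the camera in the world. Camera axes: x right, y down, z forward; pixel columns grow to the right and rows downward; lengths in m; the calibration is good to about 2 mm. A picture is of the moment at which its call begins. camera_model takes no time and is no camera call.
- bot.hand_in(): hands the job in; it is judged then, once.
The state is a dict: "time_s": time; "joint_positions": joint angles; "qvel": joint speeds; "tau": joint torques, N m; "position": TCP position; "tcp_rot": TCP orientation; "force": force on the tool from outside, world axes, zero at the start; "moment": the same for the moment, N m; "opening": opening from 0.0 (shut) to 1.0 (fully open); "grasp_force": force on a finger pad.
Only numpy, scipy, OpenCV 4.12 (cv2) and the standard library are available. Lean on these libraries where they do the work, as an engineer would, in place of code of your own. Each camera call takes 0.05 s, during which the arm holds its last target. There are 200 camera calls.

## Working session

There is one attempt and no reset: what is moved stays moved. The work goes in short steps, Python scripts to look and compute and a tool call to move; the robot and the scene stay as the last step left them, time stands still between calls to the robot, and variables do not carry over. Pictures are saved under pics/ and viewed, at most 10 in all, crops included, and the job is handed in when it is done.

Besides the shell and the picture viewer there is one more tool, called after "Request:" as name(argument=value, ...), one argument or row to a line, values as JSON. apply_moves: Moves the arm, as the interface text tells. Its arguments: {"type":"object","properties":{"plan":{"type":"string"},"gripper":{"type":"number"}},"required":["plan"]}

```bash
ls; mkdir -p pics; python3 - <<'E'
from rig import bot,capture,camera_model
import cv2,numpy as np
for n in("top","side"):
    im=capture(n); cv2.imwrite(f"pics/{n}0.png",im[:,:,::-1]); print(n,camera_model(n))
s=bot.read_state();print(s['position'],s['tcp_rot'],s['opening'],s['time_s'],bot.hold_point_z)
E
```

```text
pics
top {'vertical_fov': 47.99640340657662, 'cx': 316.1811075463387, 'cy': 201.4529659379487, 'dist': array([-0.11937118,  0.        ,  0.        ,  0.        ,  0.        ]), 'position': array([ 0.46822242, -0.24049898,  0.90755631]), 'rotation': array([[ 6.93443998e-04, -9.93115421e-01,  1.17137866e-01],
       [-9.99995376e-01, -3.41810169e-04,  3.02194205e-03],
       [-2.96109834e-03, -1.17139419e-01, -9.93111065e-01]])}
side {'vertical_fov': 49.31528981831423, 'cx': 316.2090596992498, 'cy': 202.36823131181254, 'dist': array([-0.09619909,  0.        ,  0.        ,  0.        ,  0.        ]), 'position': array([ 0.33789352, -0.94132042,  0.47535023]), 'rotation': array([[ 0.94399914, -0.17619169,  0.27896615],
       [-0.32969183, -0.47039844,  0.81855275],
       [-0.01299695, -0.86468595, -0.50214468]])}
[ 0.18809693 -0.59533566  0.2216717 ] [[ 9.53595760e-01  3.01089765e-01 -2.84755635e-04]
 [ 3.01089745e-01 -9.53593887e-01  1.91424581e-03]
 [ 3.04818586e-04 -1.91115369e-03 -9.99998127e-01]] 0.9980675780699304 0.1 -0.0187
```

View pics/top0.png

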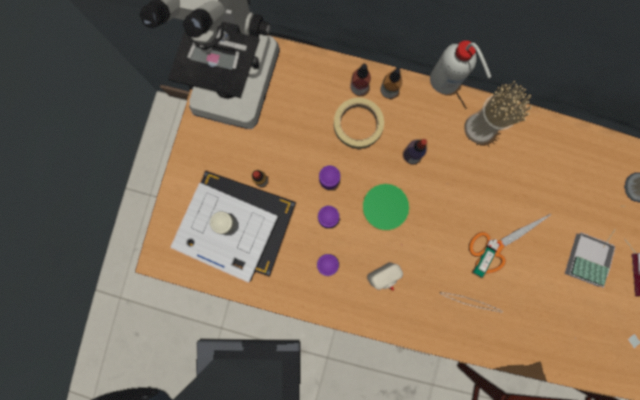

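View pics/side0.png

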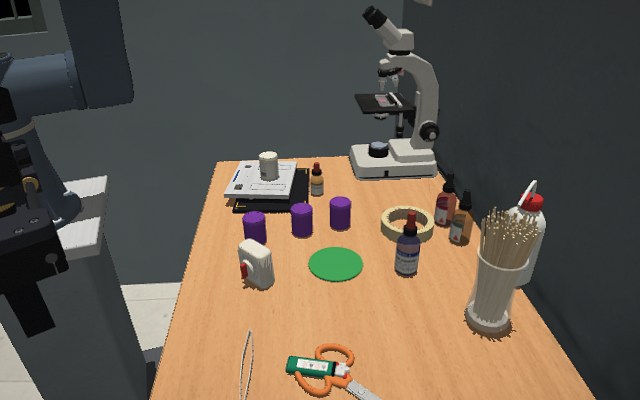

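The candidates for the jar are the white jar at top (221,223) and the purple look-alikes at (330,177), (328,217) and (328,265). The timer at (386,276) is white too, but it's a box. I choose the white jar on the carrier and will check it in a close crop.

```bash
cat > h.py <<'E'
from rig import bot,capture,camera_model
import cv2,numpy as np
def cam(n):
    m=camera_model(n); f=200/np.tan(np.radians(m['vertical_fov']/2))
    return m,np.array([[f,0,m['cx']],[0,f,m['cy']],[0,0,1]])
def ray(n,px):
    m,K=cam(n); u=cv2.undistortPoints(np.float64(px).reshape(-1,1,2),K,m['dist']).reshape(-1,2)
    return m['position'],np.c_[u,np.ones(len(u))]@m['rotation'].T
def plane(n,px,z):
    o,d=ray(n,px); return (o+d*((z-o[2])/d[:,2])[:,None])[:,:2]
def proj(n,P):
    m,K=cam(n); R=m['rotation'].T
    return cv2.projectPoints(np.float64(P).reshape(-1,1,3),cv2.Rodrigues(R)[0],-R@m['position'],K,m['dist'])[0].reshape(-1,2)
def mask(im,lo,hi): return cv2.inRange(cv2.cvtColor(im,cv2.COLOR_RGB2HSV),np.array(lo),np.array(hi))
def blobs(m,amin=8):
    n,_,st,c=cv2.connectedComponentsWithStats(m); return [(c[i].round(1),st[i]) for i in range(1,n) if st[i][4]>=amin]
E
python3 - <<'E'
from h import *
t=capture("top"); s=capture("side")
a=cv2.resize(t[160:290,150:310],None,fx=4.5,fy=4.5,interpolation=cv2.INTER_CUBIC); cv2.imwrite("pics/c0.png",a[:,:,::-1])
b=cv2.resize(s[140:300,215:375],None,fx=3.7,fy=3.7,interpolation=cv2.INTER_CUBIC); cv2.imwrite("pics/c1.png",b[:,:,::-1])
for n,im in(("top",t),("side",s)):
    print(n,"green",[(c,plane(n,c,.004)) for c,st in blobs(mask(im,(50,120,40),(75,255,255)),300)])
    print("purple",[(c,plane(n,c,.05)) for c,st in blobs(mask(im,(125,80,40),(160,255,255)),80)])
    print("yellow",[(c,plane(n,c,.01)) for c,st in blobs(mask(im,(20,150,90),(32,255,255)),5)])
    print("red",[(c,st[4]) for c,st in blobs(mask(im,(0,150,60),(8,255,255))|mask(im,(172,150,60),(180,255,255)),5)])
E
```

```text
top green [(array([385.5, 206.5]), array([[ 0.56454217, -0.37829682]]))]
purple [(array([329.2, 176.8]), array([[ 0.61742367, -0.26305274]])), (array([328.1, 216.4]), array([[ 0.54055934, -0.26073275]])), (array([327.4, 264.4]), array([[ 0.44925059, -0.25923568]]))]
yellow [(array([210.3, 177.3]), array([[ 0.62364321, -0.02167227]])), (array([286.3, 204.3]), array([[ 0.56830165, -0.17765829]])), (array([263.3, 268.2]), array([[ 0.44055734, -0.13282423]]))]
red [(array([464.5,  50.5]), np.int32(230)), (array([422.2, 142.6]), np.int32(45)), (array([256.2, 174.1]), np.int32(42)), (array([636.7, 276.3]), np.int32(116)), (array([392. , 288.3]), np.int32(7)), (array([523.7, 398.1]), np.int32(96))]
side green [(array([335.1, 263.9]), array([[ 0.5603753 , -0.38509169]]))]
purple [(array([339.6, 212.6]), array([[ 0.60256088, -0.29918016]])), (array([301.2, 218.9]), array([[ 0.52867895, -0.29510937]])), (array([254.6, 225.5]), array([[ 0.44362953, -0.28711865]]))]
yellow [(array([305.8, 170.7]), array([[ 0.62330092, -0.02890646]])), (array([239.2, 205.2]), array([[ 0.43957812, -0.13675999]]))]
red [(array([316.1, 166.6]), np.int32(47)), (array([521.2, 194.8]), np.int32(10)), (array([532.6, 202.5]), np.int32(287)), (array([442.6, 198.3]), np.int32(31)), (array([438.4, 205.1]), np.int32(7)), (array([442.2, 207. ]), np.int32(6)), (array([411. , 220.1]), np.int32(129)), (array([441. , 220.3]), np.int32(7)), (array([455.3, 238. ]), np.int32(7)), (array([243.5, 270.2]), np.int32(78)), (array([337. , 363.5]), np.int32(6)), (array([344.9, 375.7]), np.int32(16))]
```

View pics/c0.png

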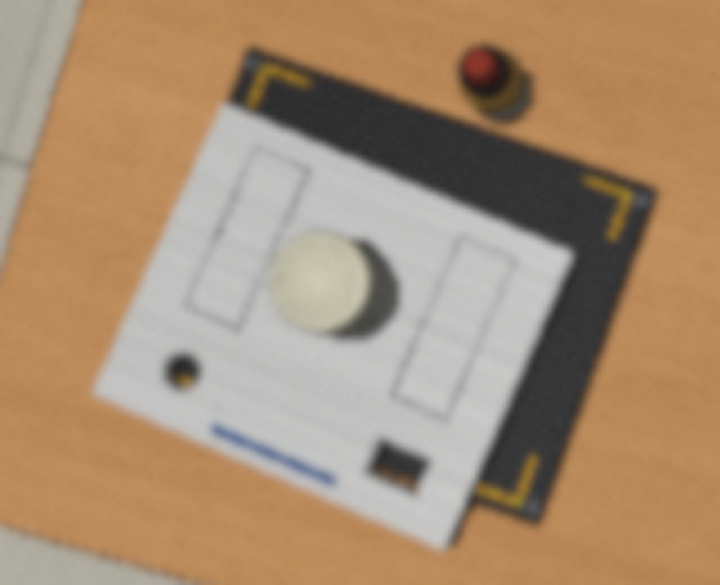

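View pics/c1.png

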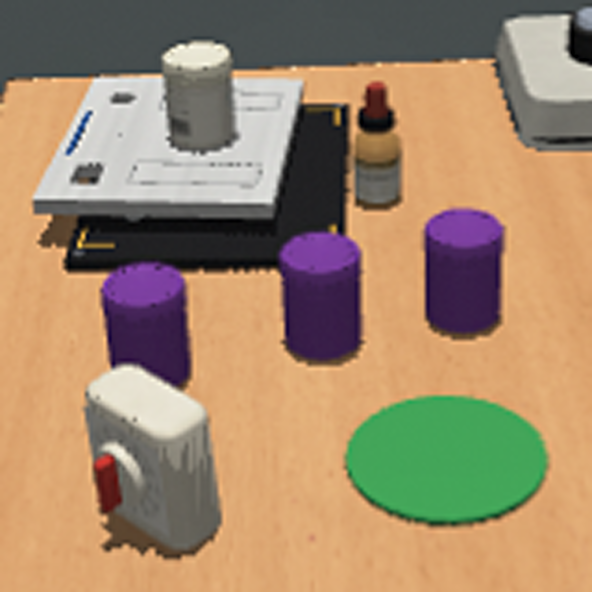

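The crop shows the cream-white jar on the carrier, its lid centred at top-picture (221,222.5). Carrier corners are at crop (225,104), (575,250), (447,549) and (93,391); visible dock corners are at (250,47), (657,190) and (540,522). The oil bottle stands beyond +x, and the purple jars are between the dock and the coaster.

```bash
cat >> h.py <<'E'
def carrier(t=None,z=.03,n="top"):
    "corners rect of the carrier top face, from white mask contour, by minAreaRect in the plane z"
    t=capture(n) if t is None else t
    m=mask(t,(0,0,130),(180,60,255)); m[:150]=0; m[:,:160]=0; m[310:]=0; m[:,300:]=0
    m=cv2.morphologyEx(m,cv2.MORPH_OPEN,np.ones((3,3)))
    c=max(cv2.findContours(m,cv2.RETR_EXTERNAL,cv2.CHAIN_APPROX_NONE)[0],key=cv2.contourArea)
    P=plane(n,c.reshape(-1,2)+0.,z)
    r=cv2.minAreaRect(np.float32(P*1000)); return r,cv2.boxPoints(r)
E
python3 - <<'E'
from h import *
t=capture("top")
r,b=carrier(t); print("carrier",r,b.round(1).tolist())
f=lambda p:(np.array(p)-1.75)/4.5+[150,160]
cc=plane("top",f([(225,104),(575,250),(447,549),(93,391)]),.03); print("hand",cc.round(4).tolist(),cc.mean(0))
e=cc[1]-cc[0];print("yaw by +x edge",np.degrees(np.arctan2(e[0],-e[1])),np.linalg.norm(np.diff(cc[[0,1,2,3,0]],axis=0),axis=1))
d=plane("top",f([(250,47),(657,190),(540,522)]),.01); print("dock",d.tolist(),(d[0]+d[2])/2,np.linalg.norm(d[1]-d[0]),np.linalg.norm(d[1]-d[2]))
e=d[0]-d[1];print("dock yaw",np.degrees(np.arctan2(-e[0],e[1])),np.degrees(np.arctan2(*(d[1]-d[2])[::-1])))
print("jar",plane("top",f([(320,281)]),.085), "oil",plane("top",f([(482,68)]),.077))
# jar lid: side crop (197,58)/3.7
print("jar side",plane("side",(np.array([(197,58)])-1.35)/3.7+[215,140],.085))
E
```

```text
carrier ((512.3876953125, -55.22364807128906), (171.51039123535156, 141.148681640625), 66.95860290527344) [[413.8999938964844, -106.5], [543.7999877929688, -161.8000030517578], [610.9000244140625, -3.9000000953674316], [481.0, 51.29999923706055]]
hand [[0.6093, -0.0052], [0.5446, -0.1617], [0.4151, -0.1075], [0.4821, 0.0501]] [ 0.51278045 -0.05610624]
yaw by +x edge -22.454451375532027 [0.16931962 0.14037155 0.1712202  0.13866632]
dock [[0.6387125305218478, -0.010527549839536743], [0.5733045693500891, -0.19637397718988972], [0.42599317183140173, -0.14552825465928465]] [ 0.53235285 -0.0780279 ] 0.19702054700851973 0.15583945372904776
dock yaw -19.389330521906103 -19.04252907837217
jar [[ 0.52689926 -0.06186286]] oil [[ 0.61675849 -0.12613586]]
jar side [[ 0.52303271 -0.07244175]]
```

Request:
apply_moves(
  plan="0 0 0 0 0 0.0162;0 0 0 0 0 0.0162;0 0 0 0 0 0.0163;0.338 -0.53 0 0 0 0;0.338 -0.53 0 0 0 0;0.338 -0.53 0 0 0 0;0.338 -0.53 0 0 0 0;0.338 -0.53 0 0 0 0;0.338 -0.53 0 0 0 0;0.338 -0.53 0 0 0 0",
  gripper=1,
)

```text
time_s: 1.08
position: [0.3071, -0.4091, 0.2225]
tcp_rot: [[1.0, -0.001, 0.0], [-0.001, -1.0, 0.0], [0.0, -0.0, -1.0]]
force: [0.6, -0.4, 0.4]
opening: 0.998
grasp_force: 0.0
```

Request:
apply_moves(
  plan="0.338 -0.53 0 0 0 0;0.338 -0.53 0 0 0 0;0.338 -0.53 0 0 0 0;0.338 -0.53 0 0 0 0;0.338 -0.53 0 0 0 0;0.338 -0.53 0 0 0 0;0.338 -0.53 0 0 0 0;0.338 -0.53 0 0 0 0;0.338 -0.53 0 0 0 0;0 0 0 0 0 0",
)

```text
time_s: 1.92
position: [0.4605, -0.1677, 0.2226]
tcp_rot: [[1.0, 0.005, 0.001], [0.005, -1.0, 0.002], [0.001, -0.002, -1.0]]
force: [0.2, -0.7, -0.9]
opening: 1.003
grasp_force: 0.0
```

Request:
apply_moves(
  plan="0.33 -0.51 0 0 0 0;0.33 -0.51 0 0 0 0;0.33 -0.51 0 0 0 0;0.33 -0.51 0 0 0 0;0 0 0.6 0 0 0;0 0 0.6 0 0 0;0 0 0.6 0 0 0;0 0 0.4 0 0 0;0 0 0 0 0 0;0 0 0 0 0 0",
)

```text
time_s: 2.75
position: [0.524, -0.0702, 0.1118]
tcp_rot: [[1.0, -0.001, -0.003], [-0.001, -1.0, 0.001], [-0.003, -0.001, -1.0]]
force: [-0.4, 0.4, -0.0]
opening: 1.003
grasp_force: 0.0
```

```bash
python3 - <<'E'
from h import *
s=capture("side");t=capture("top");p=bot.read_state()['position'];print(p,proj("side",[p]),proj("top",[p]))
q=proj("side",[p])[0]
a=cv2.resize(s[80:230,190:350],None,fx=3.5,fy=3.5,interpolation=cv2.INTER_CUBIC)
b=cv2.resize(t[160:310,150:310],None,fx=3.5,fy=3.5,interpolation=cv2.INTER_CUBIC)[:525]
cv2.circle(a,tuple(int(v) for v in (q-[190,80])*3.5),3,(255,0,0),-1)
c=np.hstack([a,b]);c=cv2.resize(c,(800,int(800*c.shape[0]/c.shape[1])));cv2.imwrite("pics/g0.png",c[:,:,::-1])
E
```

```text
[ 0.52575608 -0.07075096  0.11373844] [[268.03686649 142.74422038]] [[222.20322446 221.55155563]]
```

View pics/g0.png

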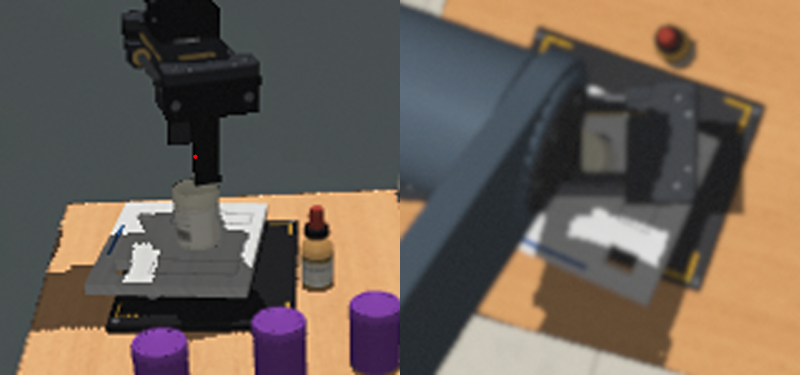

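```bash
python3 - <<'E'
from h import *
for y in(-.0435,-.05,-.0585): print(y,proj("side",[[.5257,-.0708+y,.1137]]),proj("top",[[.5257,-.0708+y,.1137]]))
print(bot.read_state()['opening'])
s=capture("side")
m=(s.max(2)<40).astype(np.uint8)*255; m[:100]=0;m[165:]=0;m[:,:240]=0;m[:,300:]=0
for v in range(130,165): 
    x=np.where(m[v])[0]; 
    if len(x): print(v,x.min(),x.max(),end="; ")
t=capture("top"); lid=mask(t,(18,25,110),(40,110,255)); lid[:200]=0;lid[245:]=0;lid[:,:205]=0;lid[:,250:]=0
print([(c,s_) for c,s_ in blobs(lid,20)])
E
```

```text
-0.0435 [[272.94487257 150.16571486]] [[246.4819717  221.64464813]]
-0.05 [[273.71519126 151.32166836]] [[250.12000386 221.6523827 ]]
-0.0585 [[274.73664797 152.85444458]] [[254.88245015 221.66201243]]
0.9997445344924062
130 257 278; 131 258 278; 132 258 278; 133 258 278; 134 258 278; 135 258 278; 136 258 278; 137 259 278; 138 268 278; 139 268 278; 140 268 278; 141 268 278; 142 268 278; 143 268 278; 144 268 278; 145 268 278; 146 268 278; 147 268 278; 148 268 278; 149 268 278; 150 268 278; 151 269 278; 152 269 273; []
```

The side view shows the fingers straddling the jar, with the near finger tip at side (273,152.5). That agrees with calibration in the rows, so I descend and grip.

Request:
apply_moves(
  plan="0 -0.05 0.3 0 0 0;0 0 0.3 0 0 0;0 0 0.3 0 0 0;0 0 0.3 0 0 0;0 0 0.28 0 0 0;0 0 0 0 0 0;0 0 0 0 0 0",
)

```text
time_s: 3.53
position: [0.5251, -0.0678, 0.0392]
tcp_rot: [[1.0, -0.0, 0.001], [-0.0, -1.0, -0.0], [0.001, 0.0, -1.0]]
force: [0.3, -0.2, 0.3]
opening: 1.0
grasp_force: 0.0
```

Request:
apply_moves(
  plan="0 0 0 0 0 0;0 0 0 0 0 0;0 0 0 0 0 0;0 0 0 0 0 0;0 0 0 0 0 0;0 0 0 0 0 0;0 0 0 0 0 0;0 0 0 0 0 0;0 0 0 0 0 0;0 0 0 0 0 0",
  gripper=-0.25,
)

```text
time_s: 4.37
position: [0.5246, -0.0674, 0.0385]
tcp_rot: [[1.0, -0.0, -0.0], [-0.0, -1.0, 0.0], [-0.0, -0.0, -1.0]]
force: [0.6, 0.9, 1.5]
opening: 0.481
grasp_force: 30.0
```

Request:
apply_moves(
  plan="0 0 -0.2 0 0 0;0 0 -0.4 0 0 0;0 0 -0.5 0 0 0;0 0 -0.5 0 0 0;0 0 -0.4 0 0 0;0.06 0.3 0 0 0 0;0.08 0.55 0 0 0 0;0.08 0.65 0 0 0 0;0.08 0.65 0 0 0 0;0.08 0.65 0 0 0 0",
)

```text
time_s: 5.2
position: [0.5436, -0.2088, 0.1393]
tcp_rot: [[1.0, 0.0, 0.0], [0.0, -1.0, -0.0], [0.0, 0.0, -1.0]]
force: [-0.3, 0.0, -0.4]
opening: 0.479
grasp_force: 30.0
```

Request:
apply_moves(
  plan="0.08 0.65 0 0 0 0;0.08 0.65 0 0 0 0;0.08 0.65 0 0 0 0;0.08 0.65 0 0 0 0;0.08 0.5 0 0 0 0;0.07 0.3 0 0 0 0;0 0 0 0 0 0;0 0 0 0 0 0",
)

```text
time_s: 5.87
position: [0.5665, -0.3779, 0.1385]
tcp_rot: [[1.0, -0.002, -0.0], [-0.002, -1.0, 0.001], [-0.0, -0.001, -1.0]]
force: [-0.8, -0.4, -0.1]
opening: 0.477
grasp_force: 30.0
```

Request:
apply_moves(
  plan="0 0.04 0.3 0 0 0;0 0 0.5 0 0 0;0 0 0.5 0 0 0;0 0 0.5 0 0 0;0 0 0.4 0 0 0;0 0 0.2 0 0 0;0 0 0.06 0 0 0;0 0 0 0 0 0;0 0 0 0 0 0",
)

```text
time_s: 6.62
position: [0.5679, -0.3795, 0.0168]
tcp_rot: [[1.0, 0.0, 0.001], [0.0, -1.0, -0.001], [0.001, 0.001, -1.0]]
force: [0.3, -0.2, -0.7]
opening: 0.476
grasp_force: 30.0
```

Request:
apply_moves(
  plan="0 0 0.03 0 0 0;0 0 0.03 0 0 0;0 0 0.02 0 0 0;0 0 0 0 0 0;0 0 0 0 0 0",
)

```text
time_s: 7.03
position: [0.5677, -0.38, 0.0126]
tcp_rot: [[1.0, -0.0, 0.001], [-0.0, -1.0, -0.001], [0.001, 0.001, -1.0]]
force: [-0.3, 0.5, 4.7]
opening: 0.474
grasp_force: 30.0
```

Request:
apply_moves(
  plan="0 0 0 0 0 0;0 0 0 0 0 0;0 0 0 0 0 0;0 0 0 0 0 0;0 0 0 0 0 0;0 0 -0.3 0 0 0;0 0 -0.6 0 0 0;0 0 -0.6 0 0 0;0 0 -0.6 0 0 0;0 0 -0.6 0 0 0",
  gripper=0.7,
)

```text
time_s: 7.87
position: [0.567, -0.3795, 0.1489]
tcp_rot: [[1.0, -0.0, 0.0], [-0.0, -1.0, -0.0], [0.0, 0.0, -1.0]]
force: [-0.2, -0.9, 0.2]
opening: 0.847
grasp_force: 0.0
```

```bash
python3 - <<'E'
from h import *
s=capture("side"); t=capture("top"); print(bot.read_state()['position'])
a=s[130:330,210:430]; b=t[150:310,160:440]
a=cv2.resize(a,(396,360),interpolation=cv2.INTER_CUBIC);b=cv2.resize(b,(400,229),interpolation=cv2.INTER_CUBIC)
c=np.zeros((360,800,3),np.uint8);c[:,:396]=a;c[:229,400:]=b;cv2.imwrite("pics/p0.png",c[:,:,::-1])
E
```

```text
[ 0.570449   -0.38245885  0.15427343]
```

View pics/p0.png

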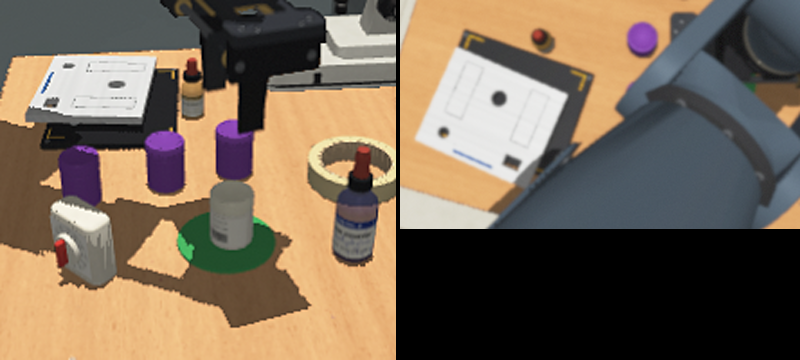

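The side view shows the jar standing upright on the coaster at (232,215), with the carrier still riding on the studs. I re-measure the carrier and plan two-finger pushes.

```bash
cat >> h.py <<'E'
D=np.array([.5324,-.0780]); A=np.radians(-19.2); RD=np.array([[np.cos(A),-np.sin(A)],[np.sin(A),np.cos(A)]])
def dockw(p): return D+RD@np.array(p)/1000
def wdock(p): return RD.T@(np.array(p)-D)*1000
def holes(t=None,z=.03):
    "dark holes in the carrier's top face, in dock mm"
    t=capture("top") if t is None else t
    g=t.max(2); m=mask(t,(0,0,130),(180,60,255)); m[:150]=0; m[310:]=0; m[:,:160]=0; m[:,300:]=0
    m=cv2.morphologyEx(m,cv2.MORPH_OPEN,np.ones((3,3)))
    cs,h=cv2.findContours(m,cv2.RETR_CCOMP,cv2.CHAIN_APPROX_NONE)
    out=[]
    for c,hh in zip(cs,h[0]):
        if hh[3]>=0 and cv2.contourArea(c)>30:
            M=cv2.moments(c); out.append((wdock(plane("top",[(M['m10']/M['m00'],M['m01']/M['m00'])],z)[0]).round(1),cv2.contourArea(c)))
    return out
def rep(z=.03):
    t=capture("top"); r,b=carrier(t,z); a=r[2] if r[2]<45 else r[2]-90
    print("dock frame centre",wdock(np.array(r[0])/1000).round(1),"size",np.round(r[1],1),"rel yaw",round(a+19.2,2)); print(holes(t,z))
E
python3 - <<'E'
from h import *
rep(); print("hover",dockw((-22,130)), bot.read_state()['joint_positions'])
E
```

```text
dock frame centre [-26.1  14.8] size [172.4 142.6] rel yaw -3.8
[(array([-74.4, -33.7]), 82.5), (array([-67.9,  70. ]), 45.5), (array([ 1.5, 13.1]), 89.0)]
hover [0.55437638 0.05200399] [-4.31491852e+01  3.90932078e+01  7.68166407e+01  1.95862823e-03
  6.36085548e+01  4.68587306e+01]
```

Request:
apply_moves(
  plan="-0.025 -0.67 0 0 0 0;-0.025 -0.67 0 0 0 0;-0.025 -0.67 0 0 0 0;-0.025 -0.67 0 0 0 0;-0.025 -0.67 0 0 0 0;-0.025 -0.67 0 0 0 0;-0.025 -0.67 0 0 0 0;-0.025 -0.67 0 0 0 0;-0.025 -0.67 0 0 0 0;-0.025 -0.67 0 0 0 0",
  gripper=1,
)

```text
time_s: 8.85
position: [0.5534, -0.0427, 0.1458]
tcp_rot: [[1.0, -0.001, -0.002], [-0.001, -1.0, 0.001], [-0.002, -0.001, -1.0]]
force: [0.8, 0.5, 0.1]
opening: 1.0
grasp_force: 0.0
```

Request:
apply_moves(
  plan="-0.02 -0.67 0 0 0 0;-0.02 -0.67 0 0 0 0;-0.02 -0.67 0 0 0 0;0 0 0 0 0 -0.0196;0 0 0 0 0 -0.0196;0 0 0 0 0 -0.0196;0 0 0 0 0 -0.0196;0 0 0 0 0 -0.0196;0 0 0 0 0 -0.0196;0 0 0 0 0 -0.0196",
)

```text
time_s: 9.68
position: [0.5506, 0.0561, 0.1457]
tcp_rot: [[0.646, 0.763, -0.003], [0.763, -0.646, 0.0], [-0.001, -0.002, -1.0]]
force: [0.7, 0.5, -1.5]
opening: 0.997
grasp_force: 0.0
```

Request:
apply_moves(
  plan="0 0 0 0 0 -0.0196;0 0 0 0 0 -0.0196;0 0 0 0 0 -0.0196;0 0 0 0 0 0;0 0 0 0 0 0",
)

```text
time_s: 10.1
position: [0.5509, 0.056, 0.146]
tcp_rot: [[0.336, 0.942, -0.002], [0.942, -0.336, 0.0], [-0.0, -0.002, -1.0]]
force: [1.1, -0.6, -0.5]
opening: 1.004
grasp_force: 0.0
```

```bash
python3 - <<'E'
from h import *
s=bot.read_state();R=s['tcp_rot'];print(s['position'],wdock(s['position'][:2]),np.degrees(np.arctan2(R[1,0],R[0,0])),R[2].round(4))
E
```

```text
[0.55094992 0.05601203 0.14595208] [-26.55397969 132.65824464] 70.3611984670686 [-4.0e-04 -1.8e-03 -1.0e+00]
```

Request:
apply_moves(
  plan="0 0.09 0.5 0 0 -0.0012;0 0 0.5 0 0 0;0 0 0.5 0 0 0;0 0 0.5 0 0 0;0 0 0.4 0 0 0;0 0 0.2 0 0 0;0 0 0 0 0 0;0 0 0 0 0 0",
)

```text
time_s: 10.77
position: [0.5558, 0.0545, 0.0164]
tcp_rot: [[0.327, 0.945, -0.001], [0.945, -0.327, 0.0], [-0.0, -0.001, -1.0]]
force: [-0.1, -0.5, 1.0]
opening: 1.005
grasp_force: 0.0
```

Request:
apply_moves(
  plan="-0.1 0 0 0 0 0;-0.1 0 0 0 0 0;-0.05 0 0 0 0 0;-0.05 0 0 0 0 0;-0.05 0 0 0 0 0;-0.05 0 0 0 0 0;-0.05 0 0 0 0 0;-0.05 0 0 0 0 0;0 0 0 0 0 0;0 0 0 0 0 0",
)

```text
time_s: 11.6
position: [0.5477, 0.0307, 0.0165]
tcp_rot: [[0.326, 0.945, -0.0], [0.945, -0.326, -0.0], [-0.0, -0.0, -1.0]]
force: [0.1, 1.5, 0.9]
opening: 1.001
grasp_force: 0.6
```

```bash
python3 - <<'E'
from h import *
s=bot.read_state();print(s['position'],wdock(s['position'][:2]),s['force'])
try: rep()
except Exception as e: print(e)
t=capture("top");a=cv2.resize(t[150:300,140:320],None,fx=3,fy=3,interpolation=cv2.INTER_CUBIC);cv2.imwrite("pics/q0.png",a[:,:,::-1])
E
```

```text
[0.54766749 0.03074513 0.01653342] [-21.34438409 107.71729889] [0.06579109 1.53637005 0.89727015]
dock frame centre [-26.1  -1.9] size [148.1 143.3] rel yaw -1.97
[(array([-72.4, -39.8]), 103.5), (array([2.7, 9.1]), 97.0)]
```

View pics/q0.png

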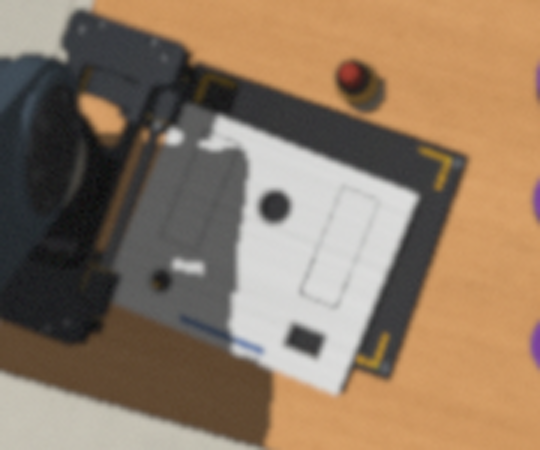

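The top crop shows the fingers on the +y edge, with hole_c at (275,205) and the slot at (305,338) in view. Push on to y=0.

Request:
apply_moves(
  plan="-0.05 0 0 0 0 0;-0.05 0 0 0 0 0;-0.05 0 0 0 0 0;-0.05 0 0 0 0 0;-0.05 0 0 0 0 0;-0.01 0 0 0 0 0;0 0 0 0 0 0;0 0 0 0 0 0;0 0 0 0 0 0",
)

```text
time_s: 12.45
position: [0.5438, 0.0181, 0.0166]
tcp_rot: [[0.325, 0.946, 0.001], [0.946, -0.325, -0.001], [-0.0, 0.001, -1.0]]
force: [-0.5, 0.0, -0.3]
opening: 0.994
grasp_force: 0.0
```

```bash
cat >> h.py <<'E'
def two(z=.03):
    h=[x[0] for x in holes(None,z)]; print(h)
    c=[p for p in h if p[0]>-20]; s=[p for p in h if p[0]<-20 and p[1]<-20]
    if c and s:
        v=c[0]-s[0]; a=np.arctan2(v[1],v[0])-np.arctan2(52,73); R=np.array([[np.cos(a),-np.sin(a)],[np.sin(a),np.cos(a)]])
        m=(c[0]+s[0])/2-R@[-8.5,-26]; print("centre",m.round(1),"yaw",np.degrees(a).round(2),"len",np.hypot(*v))
    S=bot.read_state();print("tcp dock",wdock(S['position'][:2]).round(1),S['position'][2].round(4),S['force'].round(1))
E
python3 -c "
from h import *
two()"
```

```text
[array([-66.3, -52.9]), array([ 6.6, -0.9])]
centre [-21.4  -0.9] yaw 0.04 len 89.5455749883823
tcp dock [-20.8  94.6] 0.0166 [-0.9  0.4  0. ]
```

Request:
apply_moves(
  plan="0.25 0 0 0 0 0;0.3 0 0 0 0 0;0 0 -0.5 0 0 0;0 0 -0.7 0 0 0;0 0 -0.7 0 0 0;0 0 -0.3 0 0 0;0 0 0 0 0 0.0192;0 0 0 0 0 0.0192;0 0 0 0 0 0.0192;0 0 0 0 0 0.0192",
)

```text
time_s: 13.33
position: [0.5528, 0.0454, 0.127]
tcp_rot: [[0.731, 0.682, 0.001], [0.682, -0.731, -0.0], [0.001, 0.001, -1.0]]
force: [0.0, -0.1, 0.1]
opening: 1.003
grasp_force: 0.0
```

Request:
apply_moves(
  plan="0 0 0 0 0 0.0192;0 0 0 0 0 0.0192;0 0 0 0 0 0.0192;0 0 0 0 0 0.0192;0 0 0 0 0 0.0192;0 0 0 0 0 0.0192;0 0 0 0 0 0.0192;0 0 0 0 0 0.0192;0 0 0 0 0 0.0196;0 0 0 0 0 0",
)

```text
time_s: 14.17
position: [0.5527, 0.0453, 0.1266]
tcp_rot: [[0.945, -0.327, 0.0], [-0.327, -0.945, -0.0], [0.0, -0.0, -1.0]]
force: [0.0, 0.5, 1.1]
opening: 1.0
grasp_force: 0.0
```

```bash
python3 - <<'E'
from h import *
s=bot.read_state();R=s['tcp_rot'];print(s['position'],wdock(s['position'][:2]),np.degrees(np.arctan2(R[1,0],R[0,0]))); two()
E
```

```text
[0.55272974 0.04526772 0.12660746] [-21.33971366 123.09689842] -19.097131599442502
[array([-66.1, -52.9]), array([ 6.4, -0.9])]
centre [-21.4  -0.9] yaw 0.19 len 89.22023313128027
tcp dock [-21.3 123. ] 0.1266 [-0.1  0.2  0.9]
```

Request:
apply_moves(
  plan="-0.39 0.49 0 0 0 0;-0.39 0.49 0 0 0 0;-0.39 0.49 0 0 0 0;-0.39 0.49 0 0 0 0;-0.38 0.5 0 0 0 0;0 0 0.4 0 0 0;0 0 0.6 0 0 0;0 0 0.6 0 0 0;0 0 0.44 0 0 0;0 0 0.2 0 0 0",
)

```text
time_s: 15.05
position: [0.4201, -0.0398, 0.0124]
tcp_rot: [[0.946, -0.323, -0.003], [-0.323, -0.946, 0.001], [-0.003, -0.0, -1.0]]
force: [-0.2, -0.2, -0.8]
opening: 1.0
grasp_force: 0.0
```

Request:
apply_moves(
  plan="0.1 0 0 0 0 0;0.1 0 0 0 0 0;0.05 0 0 0 0 0;0.05 0 0 0 0 0;0.05 0 0 0 0 0;0.05 0 0 0 0 0;0 0 0 0 0 0;0 0 0 0 0 0",
)

```text
time_s: 15.72
position: [0.4395, -0.0465, 0.015]
tcp_rot: [[0.946, -0.326, 0.0], [-0.326, -0.946, -0.0], [0.0, -0.0, -1.0]]
force: [-2.3, 2.0, 0.8]
opening: 1.0
grasp_force: 1.1
```

```bash
python3 - <<'E'
from h import *
two()
t=capture("top");a=cv2.resize(t[150:300,140:320],None,fx=3,fy=3,interpolation=cv2.INTER_CUBIC);cv2.imwrite("pics/q1.png",a[:,:,::-1])
E
```

```text
[array([12.2, -0.9])]
tcp dock [-98.1  -0.9] 0.0149 [-1.9  1.   1.6]
```

View pics/q1.png

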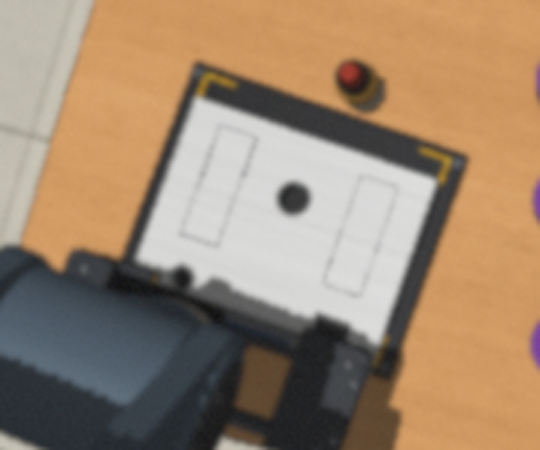

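The carrier is square to the dock, with hole_c at (293,198) in the crop and about 16 mm still to go. Keep pushing.

Request:
apply_moves(
  plan="0.05 0 0 0 0 0;0.05 0 0 0 0 0;0.05 0 0 0 0 0;0.05 0 0 0 0 0;0.03 0 0 0 0 0;0 0 0 0 0 0;0 0 0 0 0 0",
)

```text
time_s: 16.4
position: [0.4524, -0.0512, 0.0146]
tcp_rot: [[0.945, -0.326, 0.003], [-0.326, -0.945, -0.001], [0.004, 0.0, -1.0]]
force: [-0.0, -0.3, 0.0]
opening: 0.997
grasp_force: 0.0
```

```bash
python3 -c "
from h import *
two()"
```

```text
[array([26.5, -1.8])]
tcp dock [-84.8  -1. ] 0.0146 [ 0.9 -0.9 -0.6]
```

Request:
apply_moves(
  plan="-0.3 0 0 0 0 0;-0.4 0 0 0 0 0;0 0 -0.6 0 0 0;0 0 -0.8 0 0 0;0 0 -0.8 0 0 0;0 0.7 0 0 0 0;0 0.7 0 0 0 0;0 0.7 0 0 0 0;0 0.7 0 0 0 0;0 0.7 0 0 0 0",
)

```text
time_s: 17.28
position: [0.3602, -0.2063, 0.1249]
tcp_rot: [[0.946, -0.325, 0.002], [-0.325, -0.946, -0.002], [0.002, 0.001, -1.0]]
force: [1.0, -0.8, 0.2]
opening: 1.001
grasp_force: 0.0
```

Request:
apply_moves(
  plan="0 0.7 0 0 0 0;0 0.7 0 0 0 0;0 0 0 0 0 0;0 0 0 0 0 0",
)

```text
time_s: 17.62
position: [0.3375, -0.2731, 0.1247]
tcp_rot: [[0.944, -0.33, 0.001], [-0.33, -0.944, -0.002], [0.002, 0.001, -1.0]]
force: [0.4, 0.1, 0.1]
opening: 1.003
grasp_force: 0.0
```

```bash
python3 - <<'E'
from h import *
rep(.02);rep(.03)
t=capture("top");s=capture("side")
a=cv2.resize(t[160:290,160:310],(400,347),interpolation=cv2.INTER_CUBIC);b=cv2.resize(s[130:290,210:370],(400,400),interpolation=cv2.INTER_CUBIC)
c=np.zeros((400,800,3),np.uint8);c[:347,:400]=a;c[:,400:]=b;cv2.imwrite("pics/r0.png",c[:,:,::-1])
E
```

```text
dock frame centre [-1.2  0.4] size [173.2 141.8] rel yaw 0.1
[(array([-46.3, -51.4]), 109.0), (array([-46.3,  53. ]), 50.0), (array([26.7,  0.4]), 105.0)]
dock frame centre [-1.2 -1.5] size [171.3 140.2] rel yaw 0.11
[(array([-45.8, -52.8]), 109.0), (array([-45.9,  50.4]), 50.0), (array([26.4, -1.4]), 106.0)]
```

View pics/r0.png

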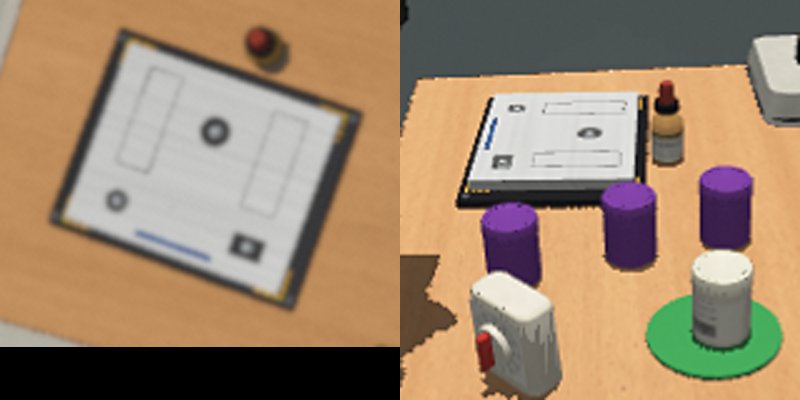

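The top view shows a stud centred in each of the three holes and the carrier inside the yellow marks. The side view shows it flat on the dock, with the jar upright on the coaster at (722,300).

```bash
python3 -c "
from rig import bot
print(bot.hand_in())"
```

```text
the job is handed in; nothing more can be done
None
```

I handed the job in at about 18 s of the 72 s limit: the last pictures show the jar upright on the green coaster and the carrier flat on the dock over all three studs, but the hand-in returned no verdict.

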